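# Restock the stain-remover rack in the laundry room

## Task

Restock the stain removers: move the four new bottles from the dark grey delivery tray into the empty back row of the wooden rack, each in the pocket directly behind the one of its own kind, so that the back row stands in the same order as the front row. Keep them upright, set each one gently down on the rack's floor, and leave the front row undisturbed.

Things in the scene. Friction and masses are not known exactly. Their poses are not given: they have to be found in the camera images.
- rack: pale wooden rack, fixed, 182 (x) by 334 (y) by 40 mm high, two rows of four pockets, each 82 (x) by 76 mm (y) inside, walls 6 mm thick and 40 mm high, floor 8 mm above the counter. Origin on the counter under its centre; y along the rows, x from front row (nearest the robot) to back row. Front pockets centred at x = -44 mm, back ones at x = +44 mm, all at y = -123, -41, +41, +123 mm.
- tray: dark grey plastic delivery tray, fixed, 94 (x) by 336 (y) by 32 mm high: one row of four pockets, 86 by 79 mm inside, centred at x = 0, y = -124.5, -41.5, +41.5, +124.5 mm; floor 8 mm above the counter, walls 4 mm. Origin on the counter under its centre, y along the row.
- new_tub: New, in the tray: squat round white tub, 52 mm across, 84 mm high; its top 23 mm is a dark grey lid, also 52 mm across. About 0.20 kg, loose. Origin: centre of underside, z up, front to -x (within 15 degrees of the tray's).
- new_round: New, in the tray: round white bottle, 50 mm across, shoulder sloping in from 94 to 112 mm up; round dark grey cap 28 mm across from 120 to 148 mm. About 0.24 kg, loose. Origin: centre of underside, z up, front to -x (within 15 degrees of the tray's).
- new_flat: New, in the tray: flat white bottle, 34 mm (x) by 52 mm (y), shoulders 101 mm up; round dark grey cap 26 mm across from 110 to 137 mm. About 0.20 kg, loose. Origin: centre of underside, z up, front to -x (within 15 degrees of the tray's).
- new_spray: New, in the tray: trigger sprayer: round white body 52 mm, collar to 122 mm; on top a head 133 to 159 mm up, 22 mm wide (y), from x = -38 (nozzle -43) to +22 mm; trigger hangs below it at x < -18. Grip the head across y at x = 0. About 0.26 kg, loose. Origin: centre of underside, z up, front to -x (within 15 degrees of the tray's).
- front_tub: The bottle in use of the same kind, shape and size as new_tub, loose, standing in one of the rack's front pockets, its front to the rack's front. To be left alone. Origin at the centre of its underside, z up.
- front_round: The bottle in use of the same kind, shape and size as new_round, loose, standing in one of the rack's front pockets, its front to the rack's front. To be left alone. Origin at the centre of its underside, z up.
- front_flat: The bottle in use of the same kind, shape and size as new_flat, loose, standing in one of the rack's front pockets, its front to the rack's front. To be left alone. Origin at the centre of its underside, z up.
- front_spray: The bottle in use of the same kind, shape and size as new_spray, loose, standing in one of the rack's front pockets, its front to the rack's front. To be left alone. Origin at the centre of its underside, z up.
Things that resemble listed ones, but are neither listed nor needed, are in the scene too. What is shaped like the new_tub but blue or purple is not meant. Leave any purple look-alike of the new_round alone.

How it is judged:
At the end, for the whole second after the job is handed in: Each new bottle stands in the back row, in the pocket behind its own kind (sideways within 35 mm of it, within 26 mm of the back row's centre line), on the pocket's floor (within 5 mm), upright within 0.1 rad and at rest; each front bottle is within 20 mm of where it was, upright and at rest (x of new_tub in the frame of rack between 0.018 and 0.07 m and y of new_tub in the frame of front_tub between -0.035 and 0.035 m and z of new_tub in the frame of rack between 0.003 and 0.013 m and angle between each of new_tub, front_tub, new_round, front_round, new_flat, front_flat, new_spray, front_spray's own z axis and vertical below 0.1 rad and linear speed of each of new_tub, front_tub, new_round, front_round, new_flat, front_flat, new_spray, front_spray below 0.02 m/s and distance of each of front_tub, front_round, front_flat, front_spray from where it was at the start of the episode below 0.02 m and x of new_round in the frame of rack between 0.018 and 0.07 m and y of new_round in the frame of front_round between -0.035 and 0.035 m and z of new_round in the frame of rack between 0.003 and 0.013 m and x of new_flat in the frame of rack between 0.018 and 0.07 m and y of new_flat in the frame of front_flat between -0.035 and 0.035 m and z of new_flat in the frame of rack between 0.003 and 0.013 m and x of new_spray in the frame of rack between 0.018 and 0.07 m and y of new_spray in the frame of front_spray between -0.035 and 0.035 m and z of new_spray in the frame of rack between 0.003 and 0.013 m); the robot touches nothing.
It fails at once if a front-row bottle was pushed more than 25 mm out of place or tipped (distance of any of front_tub, front_round, front_flat, front_spray from where it was at the start of the episode above 0.025 m or angle between any of front_tub, front_round, front_flat, front_spray's own z axis and vertical above 0.4 rad).
It fails at once if a new bottle fell over (angle between any of new_tub, new_round, new_flat, new_spray's own z axis and vertical above 0.9 rad).
It fails at once if a new bottle was dropped or slammed down into the rack (faster than 0.7 m/s close to the rack's floor) ((x of new_tub in the frame of rack between -0.09 and 0.09 m and y of new_tub in the frame of rack between -0.165 and 0.165 m and z of new_tub in the frame of rack below 0.03 m and linear speed of new_tub above 0.7 m/s) or (x of new_round in the frame of rack between -0.09 and 0.09 m and y of new_round in the frame of rack between -0.165 and 0.165 m and z of new_round in the frame of rack below 0.03 m and linear speed of new_round above 0.7 m/s) or (x of new_flat in the frame of rack between -0.09 and 0.09 m and y of new_flat in the frame of rack between -0.165 and 0.165 m and z of new_flat in the frame of rack below 0.03 m and linear speed of new_flat above 0.7 m/s) or (x of new_spray in the frame of rack between -0.09 and 0.09 m and y of new_spray in the frame of rack between -0.165 and 0.165 m and z of new_spray in the frame of rack below 0.03 m and linear speed of new_spray above 0.7 m/s)).
It also fails if it takes over 104 s, if anything falls off the work surface, if the arm or the gripper's body presses on something with over 40 N, if the wrist force passes 120 N, or if a joint passes its speed limit or range.

## Robot

A 7-joint arm with a two-finger parallel gripper is mounted at the origin on the work surface. World frame = base frame: x ahead of the robot, y to its left, z up, the work surface at z = 0. Lengths are in m, angles in rad, forces in N, time in s.
With the tool pointing down it reaches from about 0.35 to 0.9 m from the base axis. Payload 8.1 kg.
Tool frame: the origin (TCP) lies at the very end of the fingers, on their centre line; the grasp point (between the pads) lies arm.grip_point_offset behind it (arm.grip_point_offset is the distance from the TCP to the grasp point, in m); z points along the fingers, y is the line along which they close (so a half turn about z gives the same grasp; the last joint's range is limited). The gripper opens to 92 mm and grips with 3 to 60 N. Pads are 19 mm wide; open, the fingers measure 130 mm over their backs; the gripper's body (75 mm by 190 mm) begins 47 mm behind the grasp point.
Start: joints at [1.184, 0.434, 0.025, 1.573, -0.012, 1.134, -0.075], TCP at [0.175, -0.6, 0.227] pointing down, gripper open.
Joint ranges: [-2.62, 2.62], [-0.44, 2.09], [-1.27, 1.32], [0.08, 2.57], [-1.32, 4.46], [0.12, 2], [-2.74, 2.74]. Speed limits (rad/s): [2.22, 2.22, 3.01, 3.01, 3.14, 3.14, 3.14].

## Interface

Orientations are given as a rotation vector (axis times angle).
In Python, from cell import arm gives the robot as it stands. The module is installed in compiled form; this text tells all that it offers.
- The arm moves only by the shell command python3 -m creep 'ROWS' [OPENING] [FORCE]. ROWS is JSON, a list of rows, each a list of 6 numbers: the shift along the tool's x, y, z scaled (see below), then the turn, a rotation vector about the tool's x, y, z scaled (see below). A call has 1 to 20 rows; each row shifts and turns the commanded pose from where the row before left it, along the tool's axes as they then stand; what a row does not reach is not made up. The controller multiplies each number of a shift by 0.4 m and each number of a turn by 120 degrees. A row lasts 1/12 s, in which the tool goes at most 41.7 mm and 7.16 degrees, less where a joint would pass 70% of its speed; a pose out of reach is approached as far as the arm can. A call with a number of a shift or a turn outside -1 to 1 is refused whole. A call with a gripper value outside its range is refused whole. OPENING is the closure, from -1 (fully open) to 1 (shut), set as the call begins (- or left out, the last holds). The fingers move at their own pace and stop on an object; FORCE is the grip in N (left out, the last holds). Time passes only in rows, so rows that do not move let the fingers close. It gives the time, the measured TCP pose, the force, the opening and the grip force at its end, in the units of the state.
- arm.observe(): the state, without advancing time (a new reading comes with each control period).
- arm.get_image(name): name is "scene" or "side" or "wrist"; returns a dict with "frame" (480x640x3 uint8, red, green, blue), "intrinsics" (3x3 intrinsics, pixels), "rvec" (rotation vector, rad) and "tvec" (3), from world to camera coordinates, as OpenCV has them; the wrist camera has in their place "mount" (4x4, takes a point from camera to tool coordinates, whose origin is the TCP and whose axes are the flange's). Camera axes: x right, y down, z forward; pixel columns grow to the right and rows downward; lengths in m; the calibration is good to about 2 mm. A picture is of the moment at which its call begins: read the wrist's pose just before it. There is no depth.
- arm.sign_off(): hands the job in; it is judged then, once.
The state is a dict: "clock": time; "joints": joint angles; "dq": joint speeds; "joint_efforts": joint torques, N m; "position": TCP position; "ee_rot": TCP orientation; "force": force on the tool from outside, world axes, zero at the start; "ft_torque": the same for the moment, N m; "width": opening from 0.0 (shut) to 1.0 (fully open); "gripper_force": force on a finger pad.
Only numpy, scipy, OpenCV 4.12 (cv2) and the standard library are available. Lean on these libraries where they do the work, as an engineer would, in place of code of your own. Each camera call takes 0.05 s, during which the arm holds its last target. There are 200 camera calls.

## Working session

There is one attempt and no reset: what is moved stays moved. The work goes in short steps, Python scripts to look and compute and a shell command to move; the robot and the scene stay as the last step left them, time stands still between calls to the robot, and variables do not carry over. Pictures are saved under pics/ and viewed, at most 14 in all, crops included, and the job is handed in when it is done.

```bash
mkdir -p pics; python3 - <<'E'
from cell import arm
import cv2,numpy as np
s=arm.observe();print(s, arm.grip_point_offset)
for n in("scene","side"):
    d=arm.get_image(n);cv2.imwrite(f"pics/{n}0.png",d["frame"][:,:,::-1])
    np.savez(f"{n}.npz",K=d["intrinsics"],r=d["rvec"],t=d["tvec"])
    R=cv2.Rodrigues(np.array(d["rvec"]))[0];print(n,-R.T@np.array(d["tvec"]).ravel(),d["intrinsics"])
print(arm.get_image("wrist")["mount"])
E
```

```text
{'clock': 0.0, 'joints': array([ 1.18434921,  0.43518996,  0.02496164,  1.57408083, -0.0116101 ,
        1.13401891, -0.07507108]), 'dq': array([-0.0016171 ,  0.00066637, -0.0002386 ,  0.00026822, -0.00107633,
       -0.00097619,  0.00042881]), 'joint_efforts': array([-1.54746936e-03, -6.67850804e+01,  9.84499678e-01, -3.14460289e+01,
       -6.06539729e-02,  4.28080908e-02,  1.26972491e-04]), 'position': array([ 0.17484348, -0.59951361,  0.22597165]), 'ee_rot': array([-3.10851571e+00, -4.44102695e-01,  5.39955158e-04]), 'force': array([-0.20945911,  0.5663556 ,  1.11809122]), 'ft_torque': array([-0.01559097,  0.0151393 , -0.04377008]), 'gripper_force': 0.0, 'width': 0.9992161131582109} 0.0188
scene [ 0.87564397 -0.42571649  0.71972558] [[508.69476188   0.         309.29045047]
 [  0.         508.69476188 229.71209623]
 [  0.           0.           1.        ]]
side [ 0.21842703 -0.62113145  0.52772838] [[476.01202542   0.         314.35104624]
 [  0.         476.01202542 234.78322281]
 [  0.           0.           1.        ]]
[[ 2.60443889e-04 -9.51241823e-01 -3.08445987e-01  8.41609359e-02]
 [ 9.99999805e-01  7.26273651e-05  6.20392740e-04 -1.01657791e-03]
 [-5.67741902e-04 -3.08446088e-01  9.51241656e-01 -1.58891329e-01]
 [ 0.00000000e+00  0.00000000e+00  0.00000000e+00  1.00000000e+00]]
```

View pics/scene0.png

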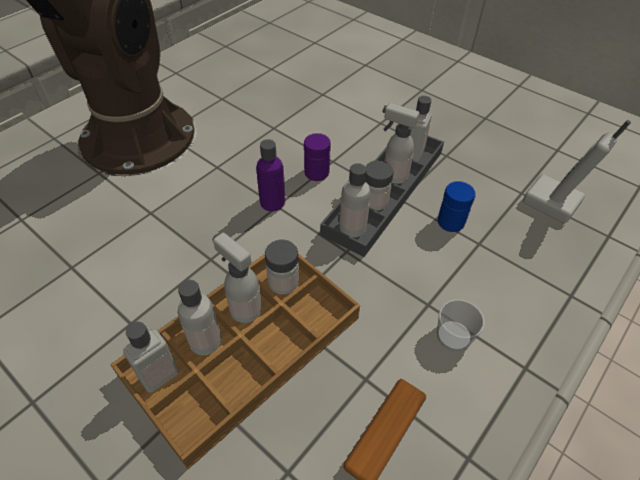

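View pics/side0.png

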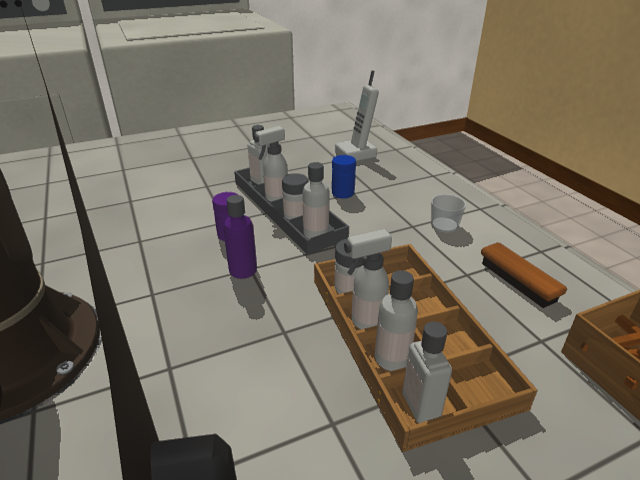

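```bash
python3 - <<'E'
import cv2,numpy as np
a=cv2.imread("pics/scene0.png");b=cv2.imread("pics/side0.png")
cv2.imwrite("pics/c1.png",cv2.resize(a[215:465,105:365],None,fx=2.4,fy=2.4,interpolation=cv2.INTER_CUBIC))
c=cv2.resize(a[90:260,310:450],None,fx=3,fy=3,interpolation=cv2.INTER_CUBIC);d=cv2.resize(b[115:255,225:355],None,fx=3,fy=3,interpolation=cv2.INTER_CUBIC)
o=np.zeros((510,810,3),np.uint8);o[:510,:420]=c;o[:420,420:810]=d
cv2.imwrite("pics/c2.png",o[:,:800])
E
```

```text
(no output)
```

View pics/c1.png

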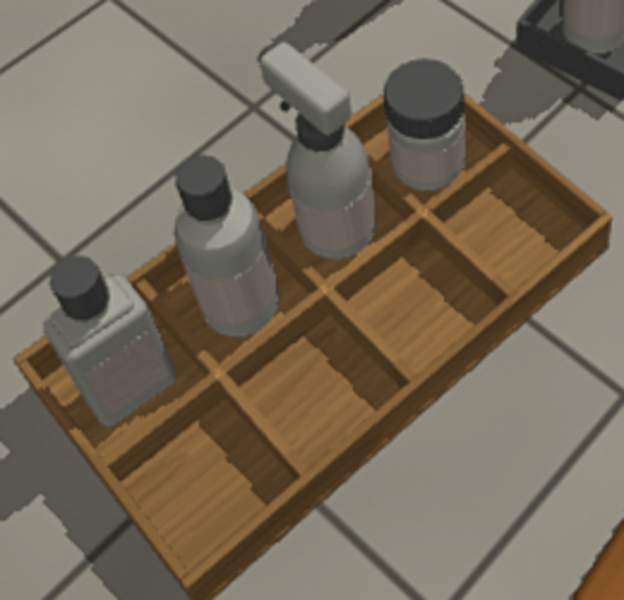

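View pics/c2.png

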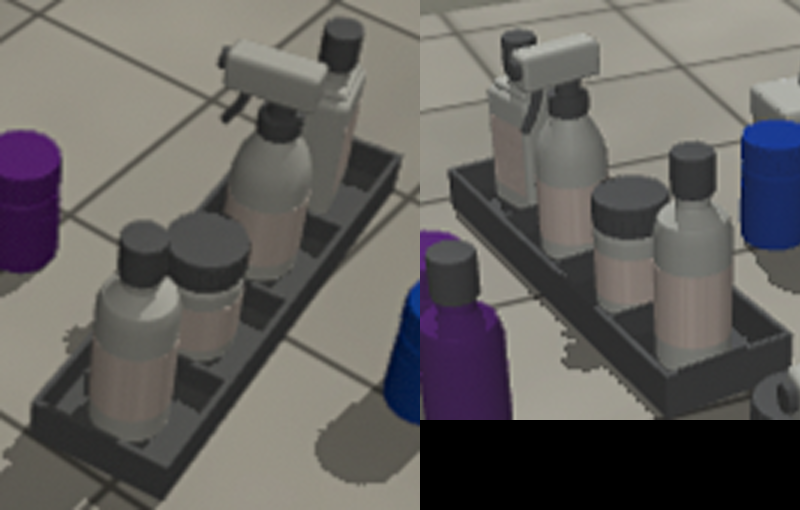

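```bash
cat > h.py <<'E'
import cv2,numpy as np
def ray(n):
    d=np.load(n+".npz");R=cv2.Rodrigues(d["r"])[0];return d["K"],R,d["t"].ravel()
def back(n,p,z):
    K,R,t=ray(n);c=-R.T@t;v=R.T@np.linalg.inv(K)@np.array([p[0],p[1],1.]);return c+v*(z-c[2])/v[2]
A=lambda x,y:(x/2.4+105,y/2.4+215)
B=lambda x,y:(x/3+310,y/3+90)
C=lambda x,y:((x-420)/3+225,y/3+115)
def fit(m,w):
    m=np.array(m);w=np.array(w)[:,:2];mc=m.mean(0);wc=w.mean(0)
    a=m-mc;b=w-wc;th=np.arctan2((a[:,0]*b[:,1]-a[:,1]*b[:,0]).sum(),(a*b).sum())
    R=np.array([[np.cos(th),-np.sin(th)],[np.sin(th),np.cos(th)]]);t=wc-R@mc
    return th,t,(m@R.T+t-w)
E
python3 - <<'E'
from h import *
np.set_printoptions(precision=4,suppress=True)
r=[A(18,360),A(190,582),A(608,217),A(467,94),A(212,375),A(320,288),A(422,208)]
m=[(-.091,-.167),(.091,-.167),(.091,.167),(-.091,.167),(0,-.082),(0,0),(0,.082)]
th,t,e=fit(m,[back("scene",p,.04) for p in r]);print("rack",th,t,e*1000)
w=[back("scene",p,.032) for p in(B(35,405),B(165,483),B(402,157))]+[back("side",p,.032) for p in(C(450,172),C(668,380),C(790,338))]
m=[(-.047,-.168),(.047,-.168),(.047,.168),(-.047,.168),(-.047,-.168),(.047,-.168)]
th,t,e=fit(m,w);print("tray",th,t,e*1000)
R=np.array([[np.cos(th),-np.sin(th)],[np.sin(th),np.cos(th)]])
for n,a,b,z in(("round",B(145,238),C(693,155),.156),("tub",B(208,238),C(630,192),.092),("flat",B(343,30),C(519,40),.145),("spraycollar",B(280,118),C(570,95),.125)):
    p,q=back("scene",a,z),back("side",b,z);print(n,p,q,R.T@(p[:2]-t),R.T@(q[:2]-t))
K,Rr,tt=ray("scene")
E
```

```text
rack -0.1370137330421851 [ 0.5532 -0.2093] [[ -4.3294   1.12  ]
 [ -0.1982  -8.6879]
 [ 14.8834  -3.0713]
 [-28.5443   5.8088]
 [  2.0926   3.2798]
 [  6.5424   2.4139]
 [  9.5536  -0.8633]]
tray 0.13192968833508434 [0.518  0.2118] [[-2.6599 -3.8906]
 [-4.203   5.4539]
 [ 0.0881 -1.1193]
 [ 0.7509  1.9325]
 [ 1.0797 -1.5368]
 [ 4.9441 -0.8397]]
round [0.5325 0.0896 0.156 ] [0.5291 0.0851 0.156 ] [-0.0017 -0.123 ] [-0.0057 -0.127 ]
tub [0.5224 0.1729 0.092 ] [0.5218 0.1725 0.092 ] [-0.0008 -0.0391] [-0.0014 -0.0394]
flat [0.5034 0.3364 0.145 ] [0.5    0.3306 0.145 ] [0.0019 0.1255] [-0.0022  0.1202]
spraycollar [0.5108 0.2592 0.125 ] [0.5151 0.2667 0.125 ] [-0.001  0.048] [0.0043 0.0548]
```

```bash
python3 - <<'E'
from h import *
np.set_printoptions(precision=4,suppress=True)
r=[A(18,360),A(190,582),A(608,217),A(212,375),A(320,288),A(422,208)]
m=[(-.091,-.167),(.091,-.167),(.091,.167),(0,-.082),(0,0),(0,.082)]
W=[back("scene",p,.04) for p in r]
th,t,e=fit(m,W);print("rack",th,t,e*1000)
s=[(315,263),(536,391),(410,246)];m2=[(-.091,.167),(.091,-.167),(.091,.167)]
th,t,e=fit(m+m2,W+[back("side",p,.04) for p in s]);print("rack",th,t,e*1000)
from scipy.spatial.transform import Rotation as Ro
from cell import arm
o=arm.observe();M=Ro.from_rotvec(o["ee_rot"]).as_matrix();print(M)
E
python3 -m creep '[[0,0,-0.1,0,0,0]]'; python3 -m creep '[[0,0,-0.1,0,0,0.05],[0,0,-0.1,0,0,0.05]]'
```

```text
rack -0.08893337517944494 [ 0.5471 -0.2089] [[-3.0143 -3.7376]
 [ 2.1033 -4.8515]
 [ 1.23    2.5753]
 [-0.1595  3.2298]
 [ 0.3732  2.8084]
 [-0.5327 -0.0244]]
rack -0.09416436548958625 [ 0.5466 -0.2092] [[-4.3318 -3.4598]
 [ 0.6988 -5.5218]
 [ 1.5653  1.7453]
 [-1.0777  2.9929]
 [-0.1179  2.5323]
 [-0.5966 -0.3397]
 [-2.9622 -0.8985]
 [ 2.5542 -1.9416]
 [ 4.2678  4.8909]]
[[ 0.96    0.2799 -0.0004]
 [ 0.2799 -0.96    0.0011]
 [-0.0001 -0.0012 -1.    ]]
clock: 0.23
position: [0.1736, -0.596, 0.2594]
ee_rot: [-3.097, -0.443, 0.005]
force: [0.3, -0.4, -0.8]
width: 1.0
gripper_force: 0.0
clock: 0.4
position: [0.1747, -0.5993, 0.3476]
ee_rot: [-3.138, -0.11, 0.001]
force: [0.9, -0.9, 0.5]
width: 0.998
gripper_force: 0.0
```

```bash
cat >> h.py <<'E'
from scipy.spatial.transform import Rotation as Ro
def go(x,y,z,yaw,n=None):
    """total shift in present tool axes (translate) split in n rows; yaw turn in units"""
    from cell import arm
    o=arm.observe();R=Ro.from_rotvec(o["ee_rot"]).as_matrix()
    d=R.T@(np.array([x,y,z])-o["position"])/.4
    T=np.array([[np.cos(yaw),np.sin(yaw),0],[np.sin(yaw),-np.cos(yaw),0],[0,0,-1]])
    rv=Ro.from_matrix(R.T@T).as_rotvec()/np.radians(120)
    n=n or int(np.ceil(max(np.linalg.norm(d)*.4/.038,np.linalg.norm(rv)*120/6.5)))
    print("now",o["position"].round(4),"clk",round(o["clock"],2),"n",n,"shift",(d/n).round(4),"turn",(rv/n).round(4),"tot",d.round(4),rv.round(4))
E
python3 -m creep '[[0.0665,-0.061,-0.011,0,0,0],[0.0665,-0.061,-0.011,0,0,0],[0.0665,-0.061,-0.011,0,0,0],[0.0665,-0.061,-0.011,0,0,0],[0.0665,-0.061,-0.011,0,0,0],[0.0665,-0.061,-0.011,0,0,0],[0.0665,-0.061,-0.011,0,0,0],[0.0665,-0.061,-0.011,0,0,0],[0.0665,-0.061,-0.011,0,0,0],[0.0665,-0.061,-0.011,0,0,0],[0.0665,-0.061,-0.011,0,0,0],[0.0665,-0.061,-0.011,0,0,0],[0.0665,-0.061,-0.011,0,0,0],[0.0665,-0.061,-0.011,0,0,0],[0.0665,-0.061,-0.011,0,0,0.04],[0.0665,-0.061,-0.011,0,0,0.04]]'
python3 - <<'E'
from h import *
go(.60,-.21,.42,-.09)
for n,p,z in(("purple bottle top",(268,146),.148),("purple tub top",(317,140),.084),("blue tub",(459,188),.084)):print(n,back("scene",p,z))
E
```

```text
clock: 1.73
position: [0.5732, -0.1796, 0.4173]
ee_rot: [-3.138, 0.152, 0.0]
force: [0.7, -1.1, 0.3]
width: 1.0
gripper_force: 0.0
now [ 0.5732 -0.1796  0.4173] clk 1.73 n 2 shift [ 0.037   0.0346 -0.0033] turn [-0.      0.0001 -0.0016] tot [ 0.0741  0.0693 -0.0067] [-0.      0.0001 -0.0032]
purple bottle top [0.37333678 0.04251883 0.148     ]
purple tub top [0.3769529  0.16989027 0.084     ]
blue tub [0.65330123 0.23282674 0.084     ]
```

```bash
cat >> h.py <<'E'
def snap(name):
    from cell import arm
    o=arm.observe();d=arm.get_image("wrist");cv2.imwrite("pics/%s.png"%name,d["frame"][:,:,::-1])
    T=np.eye(4);T[:3,:3]=Ro.from_rotvec(o["ee_rot"]).as_matrix();T[:3,3]=o["position"];T=T@d["mount"]
    R=T[:3,:3].T;np.savez(name+".npz",K=d["intrinsics"],r=cv2.Rodrigues(R)[0],t=-R@T[:3,3])
E
python3 -c "from h import *;snap('wr')"
python3 -m creep '[[-0.015,-0.092,0,0,0,-0.05],[-0.015,-0.092,0,0,0,-0.05],[-0.015,-0.092,0,0,0,0],[-0.015,-0.092,0,0,0,0],[-0.015,-0.092,0,0,0,0],[-0.015,-0.092,0,0,0,0],[-0.015,-0.092,0,0,0,0],[-0.015,-0.092,0,0,0,0],[-0.015,-0.092,0,0,0,0],[-0.015,-0.092,0,0,0,0],[-0.015,-0.092,0,0,0,0],[0,0,0,0,0,0],[0,0,0,0,0,0]]'
python3 -c "from h import *;snap('wt');go(.575,.21,.42,.132)"
```

```text
clock: 2.87
position: [0.4704, 0.2174, 0.4169]
ee_rot: [-3.136, -0.191, 0.001]
force: [0.4, -0.0, 0.1]
width: 0.998
gripper_force: 0.0
now [0.4713 0.2155 0.4168] clk 2.92 n 3 shift [ 0.0852  0.0147 -0.0027] turn [ 0.0001  0.0001 -0.0022] tot [ 0.2557  0.0441 -0.008 ] [ 0.0003  0.0002 -0.0067]
```

View pics/wr.png

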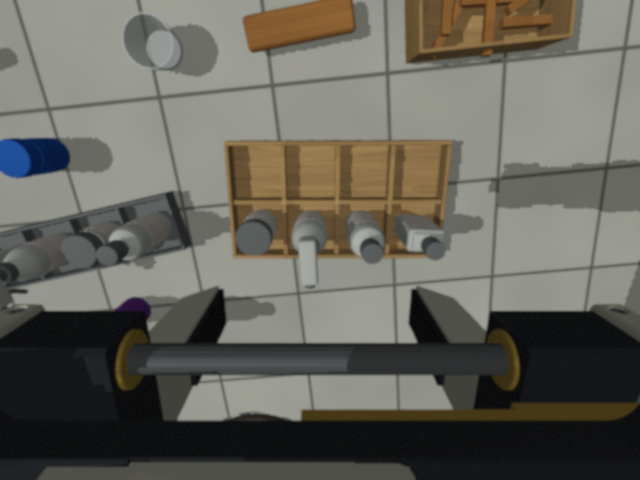

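View pics/wt.png

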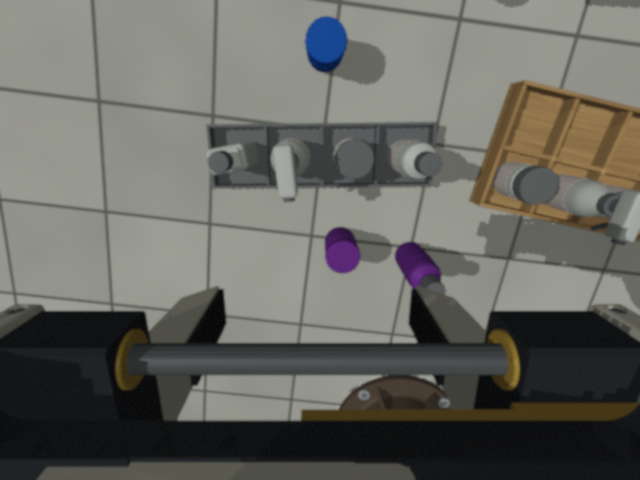

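```bash
python3 - <<'E'
import cv2,numpy as np
a=cv2.imread("pics/wr.png")[130:290,215:465];b=cv2.imread("pics/wt.png")[112:207,200:450]
f=lambda i:cv2.resize(i,None,fx=3.2,fy=3.2,interpolation=cv2.INTER_CUBIC)
cv2.imwrite("pics/c3.png",f(a));cv2.imwrite("pics/c4.png",f(b))
E
```

```text
(no output)
```

View pics/c3.png

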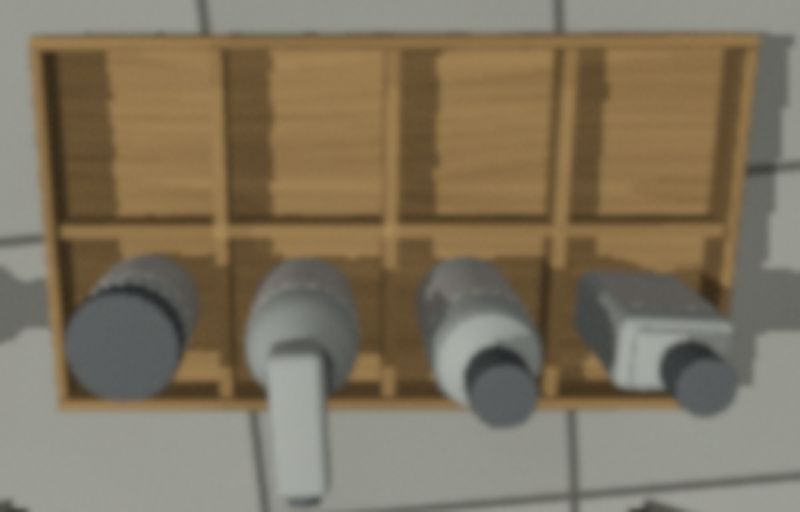

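View pics/c4.png

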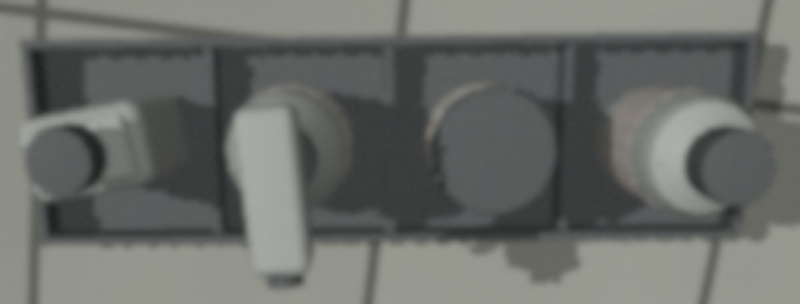

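```bash
python3 - <<'E'
from h import *
np.set_printoptions(precision=4,suppress=True)
D=lambda x,y:(x/3.2+215,y/3.2+130)
E=lambda x,y:(x/3.2+200,y/3.2+112)
def rep(name,cam,L,pts,m,z,objs):
    th,t,e=fit(m,[back(cam,L(*p),z) for p in pts]);print(name,th,t,(e*1000).round(1).tolist())
    R=np.array([[np.cos(th),-np.sin(th)],[np.sin(th),np.cos(th)]])
    for n,p,zz in objs:
        w=back(cam,L(*p),zz);print("  ",n,w,R.T@(w[:2]-t))
rep("rack","wr",D,[(30,38),(760,36),(62,408),(222,230),(392,230),(560,230)],[(.091,.167),(.091,-.167),(-.091,.167),(0,.082),(0,0),(0,-.082)],.04,
 [("tub",(124,343),.092),("round",(503,387),.156),("flat",(704,378),.145),("sprayback",(297,348),.167),("sprayfront",(303,495),.167)])
rep("tray","wt",E,[(22,42),(758,36),(40,240),(735,238)],[(.047,.168),(.047,-.168),(-.047,.168),(-.047,-.168)],.032,
 [("flat",(65,161),.145),("sprayback",(270,108),.167),("sprayfront",(278,272),.167),("tub",(497,150),.092),("round",(737,165),.156)])
E
```

```text
rack -0.09406378641322571 [ 0.5463 -0.208 ] [[1.5, 0.5], [1.3, -1.1], [-0.9, 1.9], [-0.7, 0.4], [-0.6, -0.1], [-0.5, -1.5]]
   tub [ 0.5181 -0.0826  0.092 ] [-0.0399  0.1222]
   round [ 0.5042 -0.2418  0.156 ] [-0.0388 -0.0376]
   flat [ 0.4962 -0.3239  0.145 ] [-0.039  -0.1201]
   sprayback [ 0.5313 -0.1635  0.167 ] [-0.0191  0.0428]
   sprayfront [ 0.4706 -0.1595  0.167 ] [-0.0799  0.0411]
tray 0.12620573015547368 [0.515  0.2171] [[1.9, 1.3], [0.9, 0.2], [-1.8, 0.4], [-1.0, -1.9]]
   flat [0.5014 0.3382 0.145 ] [0.0018 0.1218]
   sprayback [0.5309 0.2624 0.167 ] [0.0215 0.0429]
   sprayfront [0.4739 0.2541 0.167 ] [-0.0361  0.0419]
   tub [0.5214 0.1731 0.092 ] [ 0.0008 -0.0445]
   round [0.531  0.0931 0.156 ] [ 0.0003 -0.1251]
```

```bash
python3 -m creep '[[0,0,0,0,0,0.0534],[0,0,0,0,0,0.0534],[0,0,0,0,0,0.0534],[0,0,0,0,0,0.0534],[0,0,0,0,0,0.0534],[0,0,0,0,0,0.0534],[0,0,0,0,0,0.0534],[0,0,0,0,0,0.0534],[0,0,0,0,0,0.0534],[0,0,0,0,0,0.0534],[0,0,0,0,0,0.0534],[0,0,0,0,0,0.0534],[0,0,0,0,0,0.0534],[0,0,0,0,0,0.0534],[0,0,0,0,0,0]]'
python3 -c "
from h import *;go(.5217,.173,.20,-1.44)
from cell import arm;print(arm.observe()['joints'])"
```

```text
clock: 4.17
position: [0.4779, 0.2098, 0.399]
ee_rot: [2.809, -1.312, -0.031]
force: [1.0, -0.7, -0.1]
width: 1.002
gripper_force: 0.0
now [0.4779 0.2098 0.399 ] clk 4.17 n 6 shift [ 0.0235 -0.0079  0.0826] turn [ 0.0035 -0.001   0.045 ] tot [ 0.1411 -0.0476  0.4957] [ 0.0213 -0.0058  0.2702]
[-1.25421803  0.2490761   0.96733979  1.53954984 -0.1877451   1.50296617
 -2.72514992]
```

```bash
python3 -m creep '[[0,0,0,0,0,-0.055],[0,0,0,0,0,-0.055],[0,0,0,0,0,-0.055],[0,0,0,0,0,-0.055],[0,0,0,0,0,-0.055],[0,0,0,0,0,-0.055],[0,0,0,0,0,-0.055],[0,0,0,0,0,-0.055],[0,0,0,0,0,-0.055],[0,0,0,0,0,-0.055],[0,0,0,0,0,-0.055],[0,0,0,0,0,-0.055],[0,0,0,0,0,-0.055],[0,0,0,0,0,-0.055],[0,0,0,0,0,-0.055],[0,0,0,0,0,-0.055],[0,0,0,0,0,-0.055],[0,0,0,0,0,-0.055],[0,0,0,0,0,0]]'
python3 -c "
from h import *;go(.5217,.173,.20,1.70)
from cell import arm;print(arm.observe()['joints'])"
```

```text
clock: 5.75
position: [0.4773, 0.2112, 0.399]
ee_rot: [2.58, 1.79, -0.07]
force: [-0.1, 0.0, -0.5]
width: 1.001
gripper_force: 0.0
now [0.4773 0.2112 0.399 ] clk 5.75 n 6 shift [-0.0054  0.025   0.0826] turn [-0.0027  0.0024 -0.0387] tot [-0.0321  0.1498  0.4954] [-0.016   0.0145 -0.2323]
[-0.97495446  0.2011725   0.57308649  1.52192262 -0.09934315  1.49444911
 -0.75633298]
```

```bash
python3 -m creep '[[-0.005,0.025,0.0826,-0.0027,0.0024,-0.0387],[-0.005,0.025,0.0826,-0.0027,0.0024,-0.0387],[-0.005,0.025,0.0826,-0.0027,0.0024,-0.0387],[-0.005,0.025,0.0826,-0.0027,0.0024,-0.0387],[-0.005,0.025,0.0826,-0.0027,0.0024,-0.0387],[-0.005,0.025,0.0826,-0.0027,0.0024,-0.0387],[0,0,0,0,0,0],[0,0,0,0,0,0]]'
python3 -c "
from h import *;go(.5217,.173,.062,1.70)"
```

```text
clock: 6.42
position: [0.529, 0.1864, 0.1991]
ee_rot: [-2.087, -2.347, 0.006]
force: [-0.3, -1.0, -0.0]
width: 0.999
gripper_force: 0.0
now [0.529  0.1864 0.1991] clk 6.42 n 4 shift [-0.0076 -0.0052  0.0857] turn [-0.0004  0.0002 -0.0014] tot [-0.0305 -0.0208  0.3428] [-0.0017  0.0009 -0.0058]
```

```bash
python3 -m creep '[[-0.015,-0.0104,0,0,0,-0.003],[-0.015,-0.0104,0,0,0,-0.003],[0,0,0,0,0,0],[0,0,0.057,0,0,0],[0,0,0.057,0,0,0],[0,0,0.057,0,0,0],[0,0,0.057,0,0,0],[0,0,0.057,0,0,0],[0,0,0.057,0,0,0],[0,0,0,0,0,0]]'
python3 -c "
from h import *;go(.5217,.173,.062,1.70)"
```

```text
clock: 7.25
position: [0.5209, 0.1744, 0.0608]
ee_rot: [-2.065, -2.366, 0.007]
force: [-0.6, 0.4, 1.2]
width: 1.002
gripper_force: 0.0
now [0.5209 0.1744 0.0608] clk 7.25 n 1 shift [-0.0037  0.0015 -0.0031] turn [-0.0019  0.0009  0.0029] tot [-0.0037  0.0015 -0.0031] [-0.0019  0.0009  0.0029]
```

```bash
python3 -m creep '[[0,0,0,0,0,0],[0,0,0,0,0,0],[0,0,0,0,0,0],[0,0,0,0,0,0],[0,0,0,0,0,0],[0,0,0,0,0,0]]' 1 25
python3 -m creep '[[0,0,-0.03,0,0,0],[0,0,-0.05,0,0,0],[0,0,-0.07,0,0,0],[0,0,-0.07,0,0,0],[0,0,-0.07,0,0,0],[0,0,-0.07,0,0,0],[0,0,-0.07,0,0,0],[0,0,-0.03,0,0,0],[0,0,0,0,0,0]]'
python3 -c "
from h import *;go(.6037,-.0903,.24,-.094)"
```

```text
clock: 7.75
position: [0.5233, 0.1747, 0.0637]
ee_rot: [2.065, 2.366, 0.001]
force: [-2.3, 0.1, 2.0]
width: 0.615
gripper_force: 1.2
clock: 8.5
position: [0.5244, 0.175, 0.2501]
ee_rot: [2.065, 2.365, 0.006]
force: [1.0, 0.7, -2.4]
width: 0.563
gripper_force: 25.0
now [0.5244 0.175  0.2501] clk 8.5 n 16 shift [-0.0428  0.0067  0.0016] turn [ 0.0001 -0.0001  0.0537] tot [-0.684   0.1069  0.0251] [ 0.0012 -0.0023  0.8595]
```

```bash
python3 -m creep '[[-0.076,0.012,0,0,0,0],[-0.076,0.012,0,0,0,0],[-0.076,0.012,0,0,0,0],[-0.076,0.012,0,0,0,0],[-0.076,0.012,0,0,0,0],[-0.076,0.012,0,0,0,0],[-0.076,0.012,0,0,0,0],[-0.076,0.012,0,0,0,0],[-0.076,0.012,0,0,0,0],[0,0,0,0,0,0]]'
python3 -m creep '[[0,0,0,0,0,0.0537],[0,0,0,0,0,0.0537],[0,0,0,0,0,0.0537],[0,0,0,0,0,0.0537],[0,0,0,0,0,0.0537],[0,0,0,0,0,0.0537],[0,0,0,0,0,0.0537],[0,0,0,0,0,0.0537],[0,0,0,0,0,0.0537],[0,0,0,0,0,0.0537],[0,0,0,0,0,0.0537],[0,0,0,0,0,0.0537],[0,0,0,0,0,0.0537],[0,0,0,0,0,0.0537],[0,0,0,0,0,0.0537],[0,0,0,0,0,0.0537],[0,0,0,0,0,0]]'
python3 -c "
from h import *;go(.6037,-.0903,.18,-.094)
from cell import arm;print(arm.observe()['joints'])
a=arm.get_image('side')['frame'][:,:,::-1];cv2.imwrite('pics/s1.png',cv2.resize(a[60:310,230:550],None,fx=2.4,fy=2.4))"
```

```text
clock: 9.33
position: [0.6022, -0.0986, 0.246]
ee_rot: [2.074, 2.356, -0.008]
force: [-1.0, -1.4, -2.4]
width: 0.559
gripper_force: 25.0
clock: 10.75
position: [0.602, -0.09, 0.2456]
ee_rot: [3.136, -0.155, -0.004]
force: [0.7, 0.4, -2.6]
width: 0.562
gripper_force: 25.0
now [ 0.602  -0.09    0.2456] clk 10.75 n 2 shift [0.0024 0.0001 0.082 ] turn [ 0.0004  0.0006 -0.0011] tot [4.80e-03 1.00e-04 1.64e-01] [ 0.0007  0.0011 -0.0021]
[-0.59581218  0.55105442  1.03759239  1.63972197 -0.49431125  1.24214335
 -1.12700039]
```

View pics/s1.png

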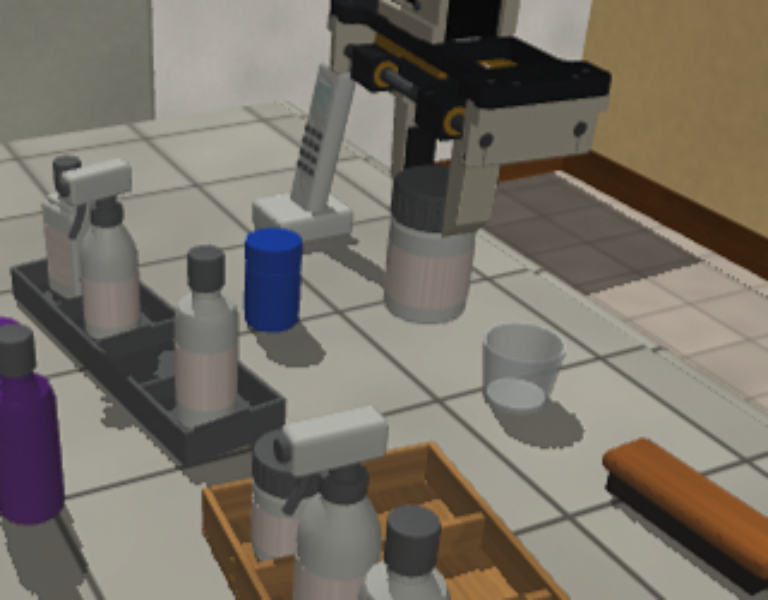

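```bash
python3 -m creep '[[0.005,0,0.05,0,0,0],[0,0,0.05,0,0,0],[0,0,0.05,0,0,0],[0,0,0.05,0,0,0],[0,0,0.05,0,0,0],[0,0,0.05,0,0,0],[0,0,0.05,0,0,0],[0,0,0.03,0,0,0],[0,0,0.03,0,0,0],[0,0,0.015,0,0,0],[0,0,0.005,0,0,0],[0,0,0,0,0,0]]'
python3 -c "
from h import *;go(.6037,-.0903,.066,-.094)"
```

```text
clock: 11.8
position: [0.6048, -0.0911, 0.0753]
ee_rot: [3.137, -0.145, 0.0]
force: [0.9, 0.2, -2.1]
width: 0.559
gripper_force: 25.0
now [ 0.6048 -0.0911  0.0753] clk 11.8 n 1 shift [-0.0028 -0.0017  0.0233] turn [ 0.0005 -0.      0.0006] tot [-0.0028 -0.0017  0.0233] [ 0.0005 -0.      0.0006]
```

```bash
for i in 1 2 3 4; do python3 -m creep '[[0,0,0.008,0,0,0],[0,0,0,0,0,0]]' | egrep 'pos|force:'; done
```

```text
position: [0.605, -0.091, 0.0724]
force: [-0.6, 0.3, -2.7]
gripper_force: 25.0
position: [0.6055, -0.0909, 0.0695]
force: [1.2, 0.8, 1.7]
gripper_force: 25.0
position: [0.6064, -0.091, 0.0681]
force: [-3.1, 3.4, 19.1]
gripper_force: 25.0
position: [0.6074, -0.091, 0.0658]
force: [-2.3, 3.8, 26.1]
gripper_force: 25.0
```

```bash
python3 -m creep '[[0,0,-0.01,0,0,0],[0,0,0,0,0,0],[0,0,0,0,0,0],[0,0,0,0,0,0],[0,0,0,0,0,0]]' -0.6
python3 -m creep '[[0,0,-0.04,0,0,0],[0,0,-0.06,0,0,0],[0,0,-0.07,0,0,0],[0,0,-0.08,0,0,0],[0,0,-0.08,0,0,0],[0,0,-0.08,0,0,0],[0,0,-0.08,0,0,0],[0,0,-0.06,0,0,0],[0,0,0,0,0,0]]' | head -2
python3 -c "
from h import *;go(.509,.259,.28,.14)"
```

```text
clock: 12.88
position: [0.6044, -0.0909, 0.0661]
ee_rot: [3.137, -0.146, -0.001]
force: [0.3, 0.5, -0.7]
width: 0.798
gripper_force: 0.0
clock: 13.63
position: [0.6065, -0.0921, 0.2913]
now [ 0.6065 -0.0921  0.2913] clk 13.63 n 10 shift [-0.0325 -0.0851  0.0025] turn [ 0.0001 -0.0003 -0.0112] tot [-0.3248 -0.8511  0.0248] [ 0.001  -0.0031 -0.1115]
```

```bash
python3 -m creep '[[-0.0325,-0.0851,0,0,0,0],[-0.0325,-0.0851,0,0,0,0],[-0.0325,-0.0851,0,0,0,0],[-0.0325,-0.0851,0,0,0,0],[-0.0325,-0.0851,0,0,0,0],[-0.0325,-0.0851,0,0,0,0],[-0.0325,-0.0851,0,0,0,0],[-0.0325,-0.0851,0,0,0,0],[-0.0325,-0.0851,0,0,0,0],[-0.0325,-0.0851,0,0,0,0],[0,0,0,0,0,-0.056],[0,0,0,0,0,-0.056],[0,0,0,0,0,0]]' -0.3
python3 -c "
from h import *;go(.509,.259,.136,.14)"
```

```text
clock: 14.72
position: [0.5064, 0.2609, 0.2855]
ee_rot: [3.131, 0.233, -0.001]
force: [-0.3, -0.0, 0.1]
width: 0.652
gripper_force: 0.0
now [0.5064 0.2609 0.2855] clk 14.72 n 4 shift [0.0015 0.0013 0.0934] turn [0.0002 0.0001 0.001 ] tot [0.0061 0.0052 0.3738] [0.0007 0.0004 0.004 ]
```

```bash
python3 -m creep '[[0.006,0.005,0.03,0,0,0],[0,0,0.08,0,0,0],[0,0,0.08,0,0,0],[0,0,0.08,0,0,0],[0,0,0.06,0,0,0],[0,0,0.035,0,0,0],[0,0,0.01,0,0,0],[0,0,0,0,0,0]]'
python3 -m creep '[[0,0,0,0,0,0],[0,0,0,0,0,0],[0,0,0,0,0,0],[0,0,0,0,0,0],[0,0,0,0,0,0],[0,0,0,0,0,0],[0,0,0,0,0,0],[0,0,0,0,0,0]]' 1 30
python3 -c "
from h import *;go(.509,.259,.136,.14)"
```

```text
clock: 15.38
position: [0.5091, 0.2572, 0.1347]
ee_rot: [3.131, 0.215, -0.003]
force: [-0.3, -0.2, 1.0]
width: 0.647
gripper_force: 0.0
clock: 16.05
position: [0.5098, 0.2587, 0.1364]
ee_rot: [3.133, 0.222, 0.001]
force: [0.1, 0.5, 1.2]
width: 0.238
gripper_force: 29.3
now [0.5098 0.2587 0.1364] clk 16.05 n 1 shift [-0.0018 -0.0011  0.0009] turn [ 0.0003 -0.0002  0.0007] tot [-0.0018 -0.0011  0.0009] [ 0.0003 -0.0002  0.0007]
```

```bash
python3 -m creep '[[0,0,-0.03,0,0,0],[0,0,-0.05,0,0,0],[0,0,-0.07,0,0,0],[0,0,-0.08,0,0,0],[0,0,-0.08,0,0,0],[0,0,-0.08,0,0,0],[0,0,-0.06,0,0,0],[0,0,-0.03,0,0,0],[0,0,0,0,0,0]]'
python3 -c "
from h import *;go(.5960,-.1720,.326,-.094)"
```

```text
clock: 16.8
position: [0.5107, 0.2586, 0.3308]
ee_rot: [-3.133, -0.221, -0.005]
force: [0.9, 0.2, -2.5]
width: 0.238
gripper_force: 29.3
now [0.5107 0.2586 0.3308] clk 16.8 n 12 shift [0.005  0.0913 0.0009] turn [-0.     -0.0001  0.0094] tot [0.0598 1.0958 0.0113] [-0.0005 -0.0015  0.1123]
```

```bash
python3 -m creep '[[0.0043,0.04,0,0,0,0],[0.0043,0.07,0,0,0,0],[0.0043,0.09,0,0,0,0],[0.0043,0.09,0,0,0,0],[0.0043,0.09,0,0,0,0],[0.0043,0.09,0,0,0,0],[0.0043,0.09,0,0,0,0],[0.0043,0.09,0,0,0,0],[0.0043,0.09,0,0,0,0],[0.0043,0.09,0,0,0,0],[0.0043,0.09,0,0,0,0],[0.0043,0.076,0,0,0,0],[0.0043,0.06,0,0,0,0],[0.0043,0.04,0,0,0,0],[0,0,0,0,0,0.037],[0,0,0,0,0,0.037],[0,0,0,0,0,0.037],[0,0,0,0,0,0],[0,0,0,0,0,0]]'
python3 -c "
from h import *;go(.5960,-.1720,.14,-.094)
from cell import arm
a=arm.get_image('side')['frame'][:,:,::-1];cv2.imwrite('pics/s2.png',cv2.resize(a[60:330,230:550],None,fx=2,fy=2))"
```

```text
clock: 18.38
position: [0.5943, -0.1721, 0.3268]
ee_rot: [3.137, -0.141, -0.004]
force: [-0.2, 0.4, -2.7]
width: 0.239
gripper_force: 29.8
now [ 0.5943 -0.1721  0.3268] clk 18.38 n 5 shift [ 0.0011 -0.0002  0.0934] turn [0.0001 0.0003 0.0004] tot [ 0.0055 -0.0012  0.467 ] [0.0005 0.0013 0.0021]
```

View pics/s2.png

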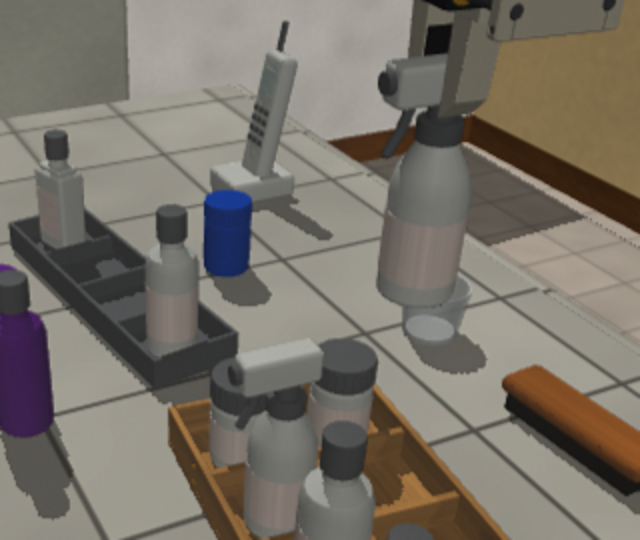

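```bash
python3 -m creep '[[0.005,0,0.03,0,0,0],[0,0,0.06,0,0,0],[0,0,0.07,0,0,0],[0,0,0.07,0,0,0],[0,0,0.07,0,0,0],[0,0,0.06,0,0,0],[0,0,0.05,0,0,0],[0,0,0.03,0,0,0],[0,0,0.012,0,0,0],[0,0,0.006,0,0,0],[0,0,0,0,0,0]]' | egrep 'pos|rot|force:'
for i in 1 2 ; do python3 -m creep '[[0,0,0.008,0,0,0],[0,0,0,0,0,0]]' | egrep 'pos|^force:'; done
```

```text
position: [0.5974, -0.1725, 0.1456]
ee_rot: [3.137, -0.143, 0.001]
force: [-0.2, 0.2, -1.9]
gripper_force: 29.8
position: [0.5976, -0.1725, 0.1427]
force: [1.0, 0.6, -2.7]
position: [0.5973, -0.1722, 0.1389]
force: [-0.5, -0.1, -2.7]
```

```bash
for i in 1 2 ; do python3 -m creep '[[0,0,0.006,0,0,0],[0,0,0,0,0,0]]' | egrep 'pos|^force:'; done
```

```text
position: [0.5974, -0.1723, 0.1365]
force: [0.1, -0.0, -2.2]
position: [0.5985, -0.1729, 0.1362]
force: [-2.2, 2.3, 15.3]
```

Seated. Release and rise, then head for the round bottle.

```bash
python3 -m creep '[[0,0,-0.004,0,0,0],[0,0,0,0,0,0],[0,0,0,0,0,0],[0,0,0,0,0,0],[0,0,0,0,0,0]]' -0.3
python3 -m creep '[[0,0,-0.04,0,0,0],[0,0,-0.06,0,0,0],[0,0,-0.08,0,0,0],[0,0,-0.08,0,0,0],[0,0,-0.07,0,0,0],[0,0,-0.04,0,0,0],[0,0,0,0,0,0]]' | head -2
python3 -c "
from h import *;go(.531,.0915,.28,.13)"
```

```text
clock: 20.43
position: [0.5971, -0.1722, 0.1355]
ee_rot: [3.137, -0.143, -0.0]
force: [0.1, 1.2, 0.1]
width: 0.552
gripper_force: 0.0
clock: 21.02
position: [0.5984, -0.1734, 0.2875]
now [ 0.5984 -0.1734  0.2875] clk 21.02 n 8 shift [-0.0286 -0.0805  0.002 ] turn [ 0.0002 -0.0003 -0.0132] tot [-0.2284 -0.6442  0.0163] [ 0.0013 -0.0024 -0.1057]
```

```bash
python3 -m creep '[[-0.0286,-0.0805,0,0,0,0],[-0.0286,-0.0805,0,0,0,0],[-0.0286,-0.0805,0,0,0,0],[-0.0286,-0.0805,0,0,0,0],[-0.0286,-0.0805,0,0,0,0],[-0.0286,-0.0805,0,0,0,0],[-0.0286,-0.0805,0,0,0,0],[-0.0286,-0.0805,0,0,0,0],[0,0,0,0,0,-0.053],[0,0,0,0,0,-0.053],[0,0,0,0,0,0],[0,0,0,0,0,0]]' -0.3
python3 -c "
from h import *;go(.531,.0915,.122,.13)"
```

```text
clock: 22.02
position: [0.5291, 0.0926, 0.283]
ee_rot: [3.135, 0.2, -0.001]
force: [-0.8, -0.2, -0.2]
width: 0.652
gripper_force: 0.0
now [0.5291 0.0926 0.283 ] clk 22.02 n 5 shift [0.0009 0.0006 0.0805] turn [ 0.      0.0001 -0.0002] tot [0.0046 0.0032 0.4026] [ 0.0002  0.0004 -0.0011]
```

```bash
python3 -m creep '[[0.0046,0.003,0.04,0,0,0],[0,0,0.08,0,0,0],[0,0,0.08,0,0,0],[0,0,0.08,0,0,0],[0,0,0.06,0,0,0],[0,0,0.04,0,0,0],[0,0,0.017,0,0,0],[0,0,0,0,0,0]]' | egrep 'pos|^force:'
python3 -m creep '[[0,0,0,0,0,0],[0,0,0,0,0,0],[0,0,0,0,0,0],[0,0,0,0,0,0],[0,0,0,0,0,0],[0,0,0,0,0,0],[0,0,0,0,0,0],[0,0,0,0,0,0]]' 1 30
python3 -m creep '[[0,0,-0.03,0,0,0],[0,0,-0.05,0,0,0],[0,0,-0.07,0,0,0],[0,0,-0.08,0,0,0],[0,0,-0.08,0,0,0],[0,0,-0.08,0,0,0],[0,0,-0.06,0,0,0],[0,0,-0.03,0,0,0],[0,0,0,0,0,0]]'
python3 -c "
from h import *;go(.5883,-.2536,.31,-.094)"
```

```text
position: [0.5306, 0.0907, 0.1233]
force: [1.1, -0.2, 1.4]
clock: 23.35
position: [0.5318, 0.0918, 0.1252]
ee_rot: [3.134, 0.206, 0.001]
force: [-1.4, 0.6, 6.1]
width: 0.298
gripper_force: 30.0
clock: 24.1
position: [0.5325, 0.0915, 0.319]
ee_rot: [-3.135, -0.205, -0.005]
force: [-0.6, -0.3, -3.2]
width: 0.301
gripper_force: 30.0
now [0.5325 0.0915 0.319 ] clk 24.1 n 10 shift [0.0026 0.0874 0.0023] turn [-0.     -0.0002  0.0107] tot [0.0259 0.8736 0.0228] [-1.000e-04 -1.600e-03  1.073e-01]
```

```bash
python3 -m creep '[[0.0022,0.04,0,0,0,0],[0.0022,0.07,0,0,0,0],[0.0022,0.09,0,0,0,0],[0.0022,0.09,0,0,0,0],[0.0022,0.09,0,0,0,0],[0.0022,0.09,0,0,0,0],[0.0022,0.09,0,0,0,0],[0.0022,0.09,0,0,0,0],[0.0022,0.09,0,0,0,0],[0.0022,0.07,0,0,0,0],[0.0022,0.04,0,0,0,0],[0.0022,0.023,0,0,0,0],[0,0,0,0,0,0.036],[0,0,0,0,0,0.036],[0,0,0,0,0,0.036],[0,0,0,0,0,0],[0,0,0,0,0,0]]'
python3 -c "
from h import *;go(.5883,-.2536,.13,-.094)
from cell import arm
a=arm.get_image('side')['frame'][:,:,::-1];cv2.imwrite('pics/s3.png',cv2.resize(a[60:380,230:550],None,fx=1.8,fy=1.8))"
```

```text
clock: 25.52
position: [0.5874, -0.2519, 0.3157]
ee_rot: [3.138, -0.145, -0.003]
force: [-0.1, 0.5, -3.5]
width: 0.3
gripper_force: 30.0
now [ 0.5874 -0.2519  0.3157] clk 25.52 n 5 shift [0.0007 0.0008 0.0928] turn [0.     0.0002 0.0002] tot [0.0034 0.0039 0.4642] [0.0001 0.0009 0.0009]
```

View pics/s3.png

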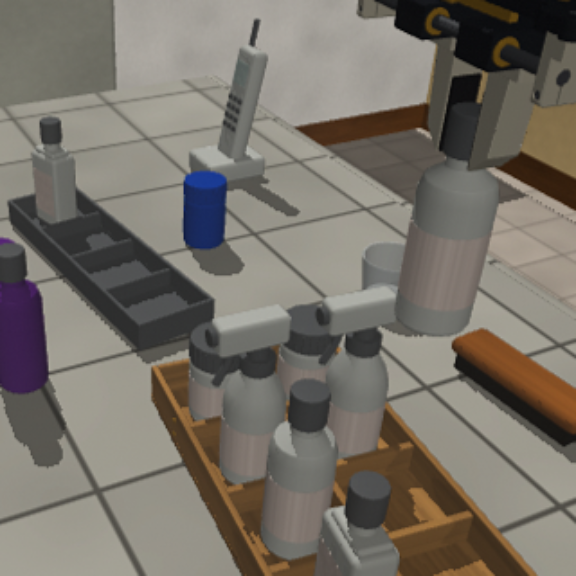

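```bash
python3 -m creep '[[0.003,0.004,0.03,0,0,0],[0,0,0.06,0,0,0],[0,0,0.07,0,0,0],[0,0,0.07,0,0,0],[0,0,0.07,0,0,0],[0,0,0.06,0,0,0],[0,0,0.05,0,0,0],[0,0,0.03,0,0,0],[0,0,0.015,0,0,0],[0,0,0.007,0,0,0],[0,0,0,0,0,0],[0,0,0.006,0,0,0],[0,0,0,0,0,0]]' | egrep 'pos|rot|^force:'
for i in 1 2 ; do python3 -m creep '[[0,0,0.006,0,0,0],[0,0,0,0,0,0]]' | egrep 'pos|^force:'; done
```

```text
position: [0.589, -0.2553, 0.1306]
ee_rot: [3.137, -0.149, 0.002]
force: [0.8, -0.1, -3.2]
position: [0.5887, -0.2549, 0.1276]
force: [0.7, -0.3, -2.2]
position: [0.5889, -0.2551, 0.1253]
force: [0.5, 0.5, -0.6]
```

```bash
python3 -m creep '[[0,0,0.004,0,0,0],[0,0,0,0,0,0]]' | egrep 'pos|^force:'
python3 -m creep '[[0,0,0,0,0,0],[0,0,0,0,0,0],[0,0,0,0,0,0],[0,0,0,0,0,0]]' -0.3
python3 -m creep '[[0,0,-0.04,0,0,0],[0,0,-0.06,0,0,0],[0,0,-0.08,0,0,0],[0,0,-0.08,0,0,0],[0,0,-0.07,0,0,0],[0,0,-0.06,0,0,0],[0,0,0,0,0,0]]' | head -2
python3 -c "
from h import *;go(.5017,.336,.28,.13)"
```

```text
position: [0.5895, -0.2555, 0.1252]
force: [-2.7, 3.1, 12.7]
clock: 27.48
position: [0.5885, -0.2549, 0.1233]
ee_rot: [3.137, -0.15, -0.0]
force: [-0.1, -0.4, -1.0]
width: 0.535
gripper_force: 0.0
clock: 28.07
position: [0.5898, -0.2566, 0.2845]
now [ 0.5898 -0.2566  0.2845] clk 28.07 n 16 shift [-0.0226 -0.0909  0.0002] turn [ 0.0001 -0.0002 -0.0067] tot [-0.3609 -1.4538  0.0038] [ 0.002  -0.0028 -0.1077]
```

```bash
python3 -m creep '[[-0.0226,-0.0909,0,0,0,0],[-0.0226,-0.0909,0,0,0,0],[-0.0226,-0.0909,0,0,0,0],[-0.0226,-0.0909,0,0,0,0],[-0.0226,-0.0909,0,0,0,0],[-0.0226,-0.0909,0,0,0,0],[-0.0226,-0.0909,0,0,0,0],[-0.0226,-0.0909,0,0,0,0],[-0.0226,-0.0909,0,0,0,0],[-0.0226,-0.0909,0,0,0,0],[-0.0226,-0.0909,0,0,0,0],[-0.0226,-0.0909,0,0,0,0],[-0.0226,-0.0909,0,0,0,0],[-0.0226,-0.0909,0,0,0,0],[-0.0226,-0.0909,0,0,0,0],[-0.0226,-0.0909,0,0,0,0],[0,0,0,0,0,-0.054],[0,0,0,0,0,-0.054],[0,0,0,0,0,0],[0,0,0,0,0,0]]' -0.3
python3 -c "
from h import *;go(.5017,.336,.113,.13)"
```

```text
clock: 29.73
position: [0.4998, 0.3378, 0.2787]
ee_rot: [3.135, 0.2, -0.001]
force: [0.6, 0.7, 0.1]
width: 0.654
gripper_force: 0.0
now [0.4998 0.3378 0.2787] clk 29.73 n 5 shift [0.0009 0.0009 0.0828] turn [ 0.0001  0.0001 -0.0003] tot [0.0043 0.0047 0.4141] [ 0.0003  0.0003 -0.0013]
```

```bash
python3 -m creep '[[0.004,0.005,0.04,0,0,0],[0,0,0.08,0,0,0],[0,0,0.08,0,0,0],[0,0,0.08,0,0,0],[0,0,0.06,0,0,0],[0,0,0.045,0,0,0],[0,0,0.02,0,0,0],[0,0,0.004,0,0,0],[0,0,0,0,0,0]]' | egrep 'pos|^force:'
python3 -m creep '[[0,0,0,0,0,0],[0,0,0,0,0,0],[0,0,0,0,0,0],[0,0,0,0,0,0],[0,0,0,0,0,0],[0,0,0,0,0,0],[0,0,0,0,0,0],[0,0,0,0,0,0]]' 1 30
python3 -m creep '[[0,0,-0.03,0,0,0],[0,0,-0.05,0,0,0],[0,0,-0.07,0,0,0],[0,0,-0.08,0,0,0],[0,0,-0.08,0,0,0],[0,0,-0.08,0,0,0],[0,0,-0.06,0,0,0],[0,0,-0.03,0,0,0],[0,0,0,0,0,0]]'
python3 -c "
from h import *;go(.5807,-.3353,.31,-.094)"
```

```text
position: [0.5022, 0.3357, 0.1155]
force: [0.1, 0.4, 0.7]
clock: 31.15
position: [0.5018, 0.3364, 0.1154]
ee_rot: [3.134, 0.206, 0.0]
force: [0.3, 0.5, 0.9]
width: 0.278
gripper_force: 30.0
clock: 31.9
position: [0.5029, 0.3362, 0.31]
ee_rot: [-3.134, -0.205, -0.005]
force: [-0.3, -0.5, -2.5]
width: 0.276
gripper_force: 30.0
now [0.5029 0.3362 0.31  ] clk 31.9 n 18 shift [-0.0014  0.0939 -0.0001] turn [-0.     -0.0001  0.006 ] tot [-2.5700e-02  1.6897e+00 -1.5000e-03] [-0.0006 -0.0015  0.1072]
```

```bash
python3 -m creep '[[-0.0014,0.05,0,0,0,0],[-0.0014,0.08,0,0,0,0],[-0.0014,0.095,0,0,0,0],[-0.0014,0.095,0,0,0,0],[-0.0014,0.095,0,0,0,0],[-0.0014,0.095,0,0,0,0],[-0.0014,0.095,0,0,0,0],[-0.0014,0.095,0,0,0,0],[-0.0014,0.095,0,0,0,0],[-0.0014,0.095,0,0,0,0],[-0.0014,0.095,0,0,0,0],[-0.0014,0.095,0,0,0,0],[-0.0014,0.095,0,0,0,0],[-0.0014,0.095,0,0,0,0],[-0.0014,0.095,0,0,0,0],[-0.0014,0.095,0,0,0,0],[-0.0014,0.095,0,0,0,0],[-0.0014,0.08,0,0,0,0],[-0.0014,0.05,0,0,0,0]]' | head -2
python3 -m creep '[[0,0,0,0,0,0.036],[0,0,0,0,0,0.036],[0,0,0,0,0,0.036],[0,0,0,0,0,0],[0,0,0,0,0,0]]'
python3 -c "
from h import *;go(.5807,-.3353,.121,-.094)"
```

```text
clock: 33.48
position: [0.5774, -0.3369, 0.3055]
clock: 33.9
position: [0.5788, -0.3328, 0.3061]
ee_rot: [3.138, -0.146, -0.004]
force: [0.2, 0.1, -3.0]
width: 0.275
gripper_force: 30.0
now [ 0.5788 -0.3328  0.3061] clk 33.9 n 5 shift [0.0013 0.0011 0.0926] turn [0.     0.0002 0.0001] tot [0.0065 0.0056 0.4628] [0.0001 0.0012 0.0003]
```

```bash
python3 -m creep '[[0.006,0.005,0.03,0,0,0],[0,0,0.06,0,0,0],[0,0,0.07,0,0,0],[0,0,0.07,0,0,0],[0,0,0.07,0,0,0],[0,0,0.06,0,0,0],[0,0,0.05,0,0,0],[0,0,0.03,0,0,0],[0,0,0.015,0,0,0],[0,0,0.007,0,0,0],[0,0,0,0,0,0],[0,0,0.006,0,0,0],[0,0,0,0,0,0]]' | egrep 'pos|rot|^force:'
for i in 1 2 ; do python3 -m creep '[[0,0,0.006,0,0,0],[0,0,0,0,0,0]]' | egrep 'pos|^force:'; done
```

```text
position: [0.5818, -0.336, 0.1215]
ee_rot: [3.136, -0.149, 0.002]
force: [0.0, -0.3, -2.7]
position: [0.5815, -0.3357, 0.1185]
force: [0.6, 0.1, -2.6]
position: [0.5813, -0.3356, 0.1157]
force: [-0.6, 0.7, -2.6]
```

```bash
python3 -m creep '[[0,0,0.004,0,0,0],[0,0,0,0,0,0]]' | egrep 'pos|^force:'
python3 -m creep '[[0,0,0,0,0,0],[0,0,0,0,0,0],[0,0,0,0,0,0],[0,0,0,0,0,0]]' -0.3
python3 -m creep '[[0,0,-0.04,0,0,0],[0,0,-0.06,0,0,0],[0,0,-0.08,0,0,0],[0,0,-0.08,0,0,0],[0,0,-0.08,0,0,0],[0,0,-0.08,0,0,0],[0,0,-0.06,0,0,0],[0,0,-0.04,0,0,0],[0,0,0,0,0,0]]' | head -2
python3 -c "
from h import *
from cell import arm
f=lambda n:arm.get_image(n)['frame'][:,:,::-1]
cv2.imwrite('pics/f.png',cv2.resize(np.hstack([f('scene')[190:470,90:370],f('side')[215:455,290:560].repeat(1,0)[:,:] if 0 else cv2.copyMakeBorder(f('side')[215:455,290:560],0,40,0,0,cv2.BORDER_CONSTANT)]),None,fx=1.4,fy=1.4))"
```

```text
position: [0.582, -0.3359, 0.1154]
force: [-0.6, 1.6, 6.5]
clock: 35.82
position: [0.5814, -0.3358, 0.1143]
ee_rot: [3.137, -0.15, 0.0]
force: [-0.1, -0.6, 0.0]
width: 0.514
gripper_force: 0.0
clock: 36.57
position: [0.582, -0.337, 0.3263]
```

View pics/f.png

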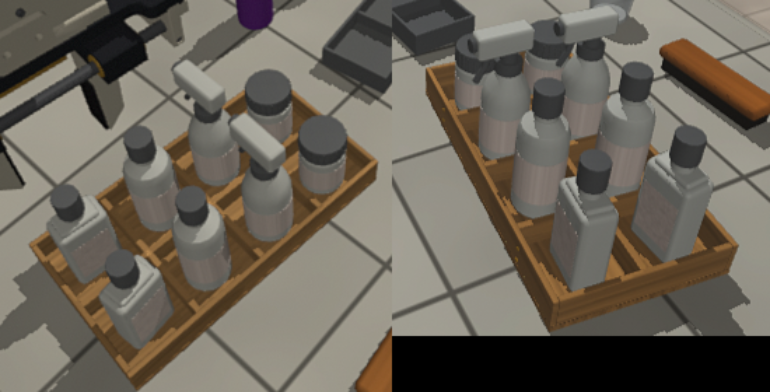

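All four stand upright behind their kinds, with the front row undisturbed and the gripper clear.

```bash
python3 -m creep '[[0,0,0,0,0,0],[0,0,0,0,0,0]]' | head -1; python3 -c "
from cell import arm;print(arm.sign_off())"
```

```text
clock: 36.83
the job is handed in; nothing more can be done
None
```

I moved all four new bottles into the back row, each upright on the rack floor behind its own kind; in the final pictures the front row looked undisturbed. I handed the job in at about 37 s of the 104 s allowed; the verdict was not shown to me.

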